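# Put the round-bottom flasks back on the cork rings that fit them

### The job

The three round-bottom flasks have been put down on one another's cork rings: move them so that each stands upright on the cork ring of its own size (small flask on the small ring, medium on medium, large on large). There is no room for two flasks on one ring, so park one on the spare black rubber ring on the way and leave that ring empty at the end. Flasks are glass: set them down gently without dropping them or letting them roll over, and leave the tip box, the vial block and the decapper where they are.

Things in the scene. Friction and masses are not known exactly. Their poses are not given: they have to be found in the camera images.
- flask_small: Stoppered round-bottom flask, smallest of three: clear glass ball 64 mm across, upright neck 30 mm across, white stopper head (29 mm wide, 12 mm high) fixed on it. Origin: centre of the ball; z: up the neck. Neck leaves the ball at z = 28 mm (fillet 9 mm more), ends at 77; stopper top at 89. About 90 g. Hold by the neck. Starts upright on ring_medium.
- flask_medium: Stoppered round-bottom flask, middle one of three: clear glass ball 85 mm across, upright neck 30 mm across, white stopper head (29 mm wide, 12 mm high) fixed on it. Origin: centre of the ball; z: up the neck. Neck leaves the ball at z = 40 mm (fillet 9 mm more), ends at 87.5; stopper top at 99.5. About 140 g. Hold by the neck. Starts upright on ring_large.
- flask_large: Stoppered round-bottom flask, largest of three: clear glass ball 105 mm across, upright neck 30 mm across, white stopper head (29 mm wide, 12 mm high) fixed on it. Origin: centre of the ball; z: up the neck. Neck leaves the ball at z = 50 mm (fillet 9 mm more), ends at 102.5; stopper top at 114.5. About 220 g. Hold by the neck. Starts upright on ring_small.
- ring_small: Cork flask ring, the smallest of three: a flat brown ring 80 mm across, 30 mm high, with a round hole 40 mm wide right through; the small flask belongs on it. The ball sits on the upper edge of the hole, its centre then 55 mm above the bench. Origin: centre of the underside, on the bench. Does not slide; smooth, so a ball set down a little off-centre slips home.
- ring_medium: Cork flask ring, the middle one of three: a flat brown ring 110 mm across, 30 mm high, with a round hole 56 mm wide right through; the medium flask belongs on it. The ball sits on the upper edge of the hole, its centre then 62 mm above the bench. Origin: centre of the underside, on the bench. Does not slide; smooth, so a ball set down a little off-centre slips home.
- ring_large: Cork flask ring, the largest of three: a flat brown ring 140 mm across, 30 mm high, with a round hole 78 mm wide right through; the large flask belongs on it. The ball sits on the upper edge of the hole, its centre then 65 mm above the bench. Origin: centre of the underside, on the bench. Does not slide; smooth, so a ball set down a little off-centre slips home.
- spare_ring: Spare flask ring of black rubber, 100 mm across, 30 mm high, hole 50 mm wide right through; empty at the start. Any flask can be parked on it (centre of the ball then 50 mm above the bench for the small flask, 64 for the medium, 76 for the large). Origin: centre of the underside. Does not slide; smooth, so a ball set down a little off-centre slips home.
- tip_box: Bystander, to be left alone: orange box of pipette tips, 85 x 125 x 61 mm high, loose, on the far side of the bench. Origin: centre of the underside; its long side lies along its y.
- vial_block: Bystander, to be left alone: grey block with eight crimp-capped glass vials, 62 x 115 x 61 mm high, loose, close in front of the robot. Origin: centre of the underside; its long side lies along its y.
- decapper: Bystander, to be left alone: black hand-held vial decapper lying on its side, about 250 mm long and 85 mm wide, 56 mm high, loose, on the far side of the bench. Origin: on the underside below its barrel; it lies along its y, from 86 mm (metal jaw, at -y) to 165 mm (battery, at +y) from the origin.
There are look-alikes about, which are no part of the job. What is shaped like the ring_medium but green, turquoise or yellow is not meant.

How it is judged:
By the outcome, as a careful person would: the job done as asked, in the order asked, and still so for the second after the job is handed in, with the robot touching nothing.
It also fails if it takes over 128 s, if anything falls off the work surface, if the arm or the gripper's body presses on something with over 40 N, if the wrist force passes 120 N, or if a joint passes its speed limit or range.

### The arm

A 6-joint arm with a two-finger parallel gripper is mounted at the origin on the work surface. World frame = base frame: x ahead of the robot, y to its left, z up, the work surface at z = 0. Lengths are in m, angles in rad, forces in N, time in s.
With the tool pointing down it reaches from about 0.35 to 0.775 m from the base axis. Payload 7.3 kg.
Tool frame: the origin (TCP) lies on the centre line of the jaws, within the pads' length; the fingertips stand 25 mm ahead of it and the grasp point (between the pads) lies 6 mm ahead of it; z points along the fingers, y is the direction in which the jaws open and shut (so a half turn about z gives the same grasp; the last joint's range is limited). The gripper opens to 92 mm and grips with 3 to 60 N. Pads are 19 mm wide; open, the fingers measure 130 mm over their backs; the gripper's body (75 mm by 190 mm) begins 47 mm behind the grasp point.
Start: joints at [-1.446, 0.342, 1.524, -0, 1.275, -0.146], TCP at [0.14, -0.506, 0.252] pointing down, gripper open.
Joint ranges: [-2.53, 2.53], [-0.77, 2.02], [0.04, 2.7], [-1, 4.14], [0.28, 2.66], [-3.11, 3.11]. Speed limits (rad/s): [2.57, 2.57, 3.14, 3.14, 3.14, 3.14].

### API

Orientations are given as [roll, pitch, yaw] about the fixed x, y, z axes, in that order (R = Rz(yaw) Ry(pitch) Rx(roll)).
In Python, from cell import telemetry, read_camera, workorder gives the robot as it stands.
- The arm moves only by the shell command python3 -m creep 'ROWS' [FORCE]. ROWS is JSON, one flat list of numbers, 5 for each row, row after row: the opening, from 0 (shut) to 1 (fully open), then the shift along the world's x, y, z in m, then the turn about the world's z in rad. A call has 1 to 12 rows; each row shifts and turns the pose as measured when the row begins; what a row does not reach is not made up. A row lasts 1/8 s, in which the tool goes at most 62.5 mm and 10.7 degrees, less where a joint would pass 70% of its speed; a pose out of reach is approached as far as the arm can. A call is refused whole if a number of a shift passes 0.0625 or a number of a turn 0.188, either way. A call with a gripper value outside its range is refused whole. The fingers move at their own pace and stop on an object; FORCE is the grip in N (left out, the last holds). Time passes only in rows, so rows that do not move let the fingers close. It gives the time, the measured TCP pose, the force and the opening at its end, in the units of the state.
- telemetry.observe(): the state, without advancing time (a new reading comes with each control period).
- read_camera(name): name is "scene" or "top"; returns a dict with "image" (480x640x3 uint8, red, green, blue), "fovy" (degrees; the focal length in pixels is half the picture's height over the tangent of half this angle, whatever the lens; pixels are square), "cx", "cy" (the principal point, pixels), "R" (3x3) and "t" (3): a world point X has camera coordinates R X + t. Camera axes: x right, y down, z forward; pixel columns grow to the right and rows downward; lengths in m; the calibration is good to about 2 mm. A picture is of the moment at which its call begins. There is no depth.
- workorder.hand_in(): hands the job in, once; it reports no verdict.
The state is a dict: "time": time; "qpos": joint angles; "qvel": joint speeds; "joint_efforts": joint torques, N m; "tool_pos": TCP position; "tool_rot": TCP orientation; "contact_force": force on the tool from outside, world axes, zero at the start; "torque": the same for the moment, N m; "opening": finger opening in m.
Only numpy, scipy, OpenCV 4.12 (cv2) and the standard library are available. Lean on these libraries where they do the work, as an engineer would, in place of code of your own. Each camera call takes 0.05 s, during which the arm holds its last target.

## Working session

There is one attempt and no reset: what is moved stays moved. The work goes in short steps, Python scripts to look and compute and a shell command to move; the robot and the scene stay as the last step left them, time stands still between calls to the robot, and variables do not carry over. Pictures are saved under pics/ and viewed, and the job is handed in when it is done.

```bash
mkdir -p pics; cat > h.py <<'E'
import numpy as np, cv2
from cell import telemetry, read_camera, workorder
def snap(n,f):
    c=read_camera(n); cv2.imwrite('pics/'+f,c['image'][:,:,::-1]); 
    np.savez('pics/'+f+'.npz',**{k:np.array(v) for k,v in c.items()}); return c
def load(f): return np.load('pics/'+f+'.npz')
def ray(c,u,v):
    f=240/np.tan(np.radians(float(c['fovy']))/2)
    d=np.array([(u-float(c['cx']))/f,(v-float(c['cy']))/f,1]); R=c['R']
    return -R.T@c['t'], R.T@d
def atz(c,u,v,z):
    o,d=ray(c,u,v); return o+d*(z-o[2])/d[2]
def proj(c,X):
    f=240/np.tan(np.radians(float(c['fovy']))/2)
    p=c['R']@np.array(X)+c['t']; return p[:2]/p[2]*f+[float(c['cx']),float(c['cy'])]
E
python3 - <<'E'
from h import *
for n in('scene','top'):
    c=snap(n,n+'0.png'); print(n,c['fovy'],c['cx'],c['cy'],-c['R'].T@c['t'])
print(telemetry.observe())
E
```

```text
scene 47.097343106410605 320.00370408120875 228.53413056335472 [ 1.2986887  -0.73029583  0.75664576]
top 42.45061755334835 317.20188873744735 240.87387617163964 [ 0.44392385 -0.069675    1.44200204]
{'time': 0.1, 'qpos': array([-1.44598003e+00,  3.42632619e-01,  1.52489791e+00, -5.17160289e-06,
        1.27539111e+00, -1.45961094e-01]), 'qvel': array([-0.00034399, -0.00264535, -0.00262146,  0.00187445,  0.00224986,
        0.0013271 ]), 'joint_efforts': array([ 9.41384315e-04, -4.32006526e+01, -2.44694352e+01,  7.19039887e-02,
        5.26313356e-02, -4.78248592e-05]), 'tool_pos': array([ 0.14042713, -0.50554175,  0.25113327]), 'tool_rot': array([-3.14027709e+00, -1.88398397e-04,  2.70778772e-01]), 'contact_force': array([-0.33500424,  0.30648469,  0.21401897]), 'torque': array([-0.06908488, -0.03539111,  0.06362693]), 'opening': 0.09123483964190526}
```

View pics/scene0.png

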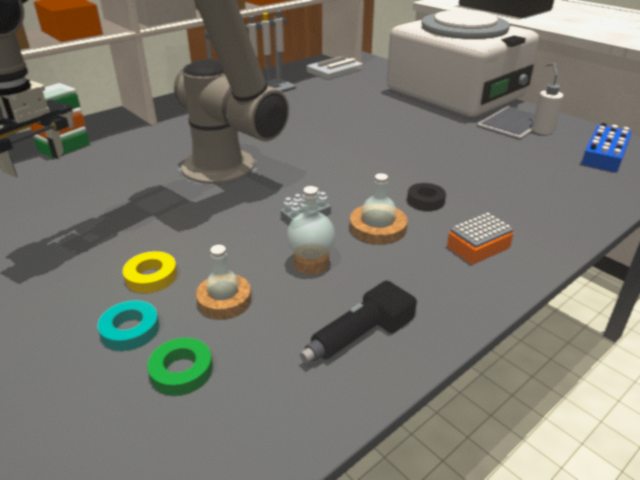

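View pics/top0.png

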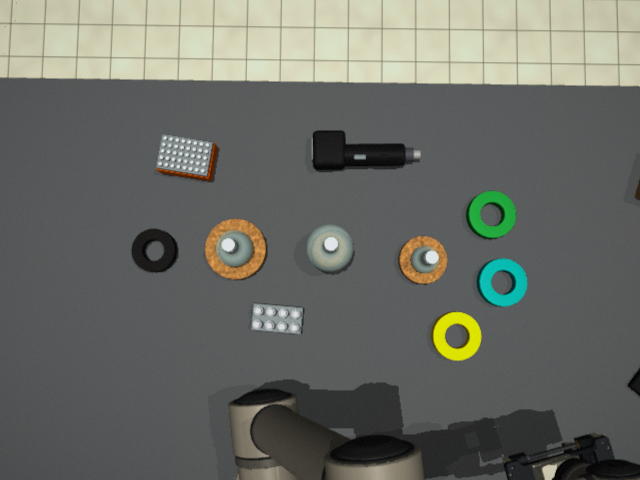

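```bash
python3 - <<'E'
from h import *
c=cv2.imread('pics/top0.png'); cv2.imwrite('pics/topcrop0.png',cv2.resize(c[200:300,120:280],None,fx=5,fy=5,interpolation=2))
cv2.imwrite('pics/topcrop1.png',cv2.resize(c[200:300,300:460],None,fx=5,fy=5,interpolation=2))
s=cv2.imread('pics/scene0.png'); cv2.imwrite('pics/scenecrop0.png',cv2.resize(s[165:325,190:450],None,fx=3,fy=3,interpolation=2))
E
```

```text
(no output)
```

View pics/topcrop0.png

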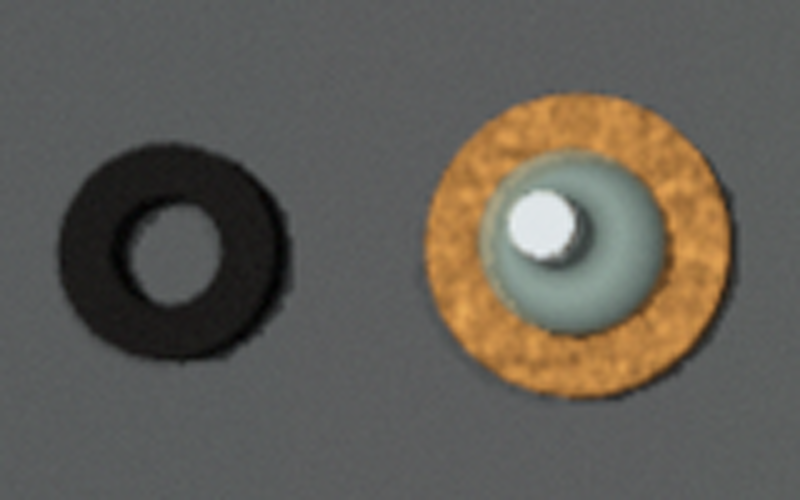

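View pics/topcrop1.png

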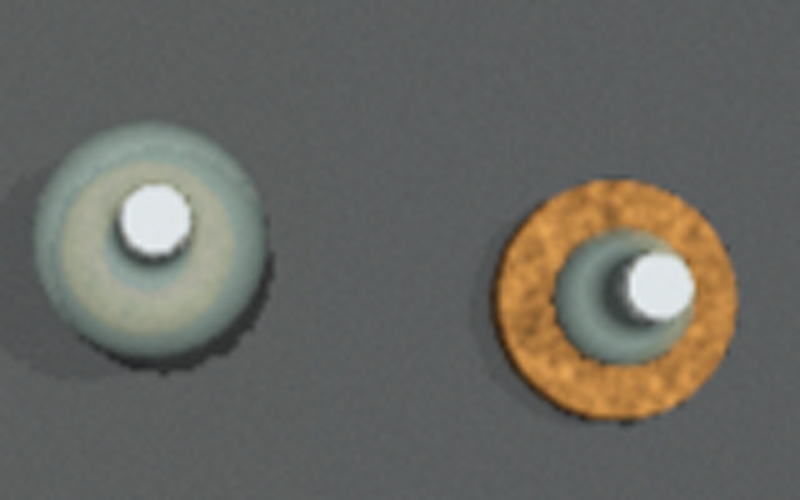

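View pics/scenecrop0.png

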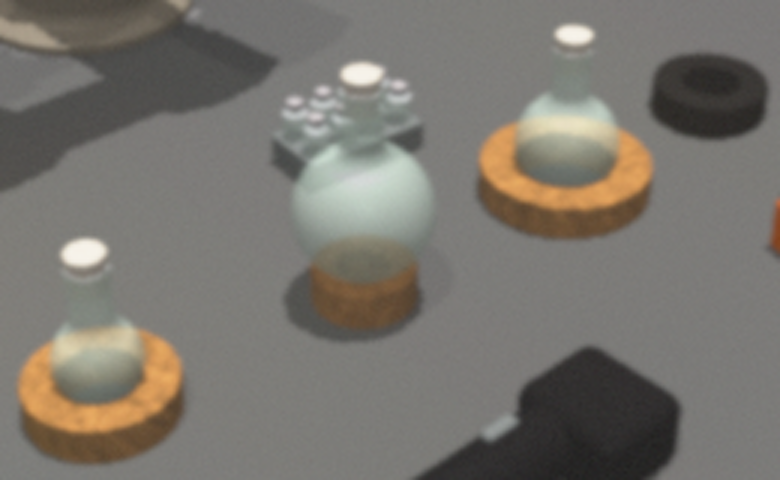

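```bash
python3 - <<'E'
from h import *
t=load('top0.png'); s=load('scene0.png')
P={'med stop':(228.0,244.4,.1464),'large stop':(330.8,243.6,.193),'small stop':(431.8,257.2,.1345),
'ring_med':(423.2,259.7,.03),'ring_large':(235.4,248.9,.03),'spare':(153.3,249.8,.03),'tipbox top':(187,155,.061),'vial':(277,318,.06),'dec':(360,152,.05)}
for k,(u,v,z) in P.items():
    X=atz(t,u,v,z); print(k,X.round(4),'scene px',proj(s,X).round(1))
E
```

```text
med stop [0.5436 0.116  0.1464] scene px [382.  176.7]
large stop [ 0.5443 -0.099   0.193 ] scene px [311.1 189.8]
small stop [ 0.5228 -0.3148  0.1345] scene px [218.6 248.9]
ring_med [ 0.5232 -0.3147  0.03  ] scene px [224.1 290.6]
ring_large [0.5425 0.1154 0.03  ] scene px [378.6 218.8]
spare [0.538  0.3032 0.03  ] scene px [427.2 192.5]
tipbox top [0.7524 0.2262 0.061 ] scene px [480.1 227.6]
vial [0.3877 0.0155 0.06  ] scene px [306.1 197.6]
dec [ 0.767 -0.167  0.05 ] scene px [361.  312.4]
```

```bash
python3 -m creep '[1,0.0335,0.05,0.004,0,1,0.0335,0.05,0.004,0,1,0.0335,0.05,0.004,0,1,0.0335,0.05,0.004,0,1,0.0335,0.05,0.004,0,1,0.0335,0.05,0.004,0,1,0.0335,0.05,0.004,0,1,0.0335,0.05,0.004,0,1,0.0335,0.05,0.004,0,1,0.0335,0.05,0.004,0,1,0.0335,0.05,0.004,0,1,0,0,0,0]' 20
```

```text
time: 1.6
tool_pos: [0.5153, 0.0646, 0.2925]
tool_rot: [-3.137, 0.0, 0.267]
contact_force: [-0.5, -0.4, 0.2]
opening: 0.0918
```

```bash
python3 -m creep '[1,0.014,0.0256,0,0,1,0.014,0.0256,0,0,1,0,0,-0.03,0,1,0,0,-0.03,0,1,0,0,-0.03,0,1,0,0,0,0]'
```

```text
time: 2.35
tool_pos: [0.5413, 0.1133, 0.1984]
tool_rot: [-3.138, 0.006, 0.265]
contact_force: [-0.3, 0.5, -0.1]
opening: 0.092
```

```bash
python3 -m creep '[1,0.002,0.0025,-0.02,0,1,0,0,-0.02,0,1,0,0,-0.02,0,1,0,0,-0.01,0,1,0,0,0,0]'; python3 - <<'E'
from h import *
snap('scene','s1.png')
s=cv2.imread('pics/s1.png'); cv2.imwrite('pics/s1c.png',cv2.resize(s[90:270,270:470],None,fx=3,fy=3,interpolation=2))
E
```

```text
time: 2.98
tool_pos: [0.5462, 0.1131, 0.1334]
tool_rot: [-3.141, -0.002, 0.262]
contact_force: [0.2, 0.2, -0.2]
opening: 0.0917
```

View pics/s1c.png

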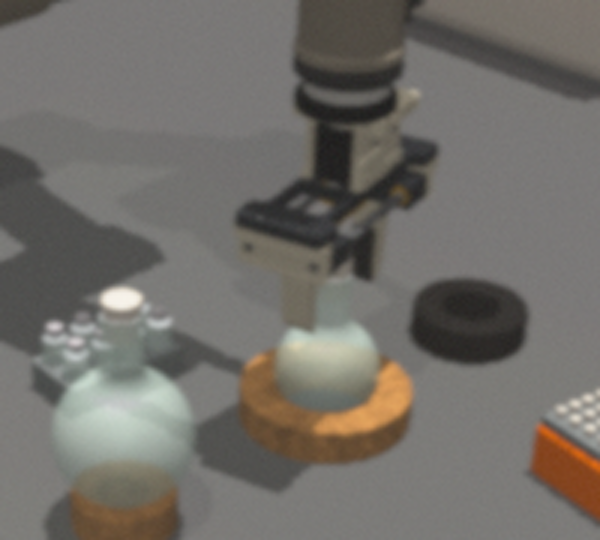

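```bash
python3 -m creep '[1,-0.002,0.0025,-0.004,0,1,0,0,-0.003,0,1,0,0,0,0,0.6,0,0,0,0,0.4,0,0,0,0,0.2,0,0,0,0,0,0,0,0,0,0,0,0,0,0,0,0,0,0,0]' 20; python3 -m creep '[0,0,0,0,0,0,0,0,0,0]'
```

```text
time: 4.15
tool_pos: [0.5454, 0.1159, 0.1286]
tool_rot: [3.142, -0.007, 0.262]
contact_force: [0.8, -0.1, -0.7]
opening: 0.0365
time: 4.4
tool_pos: [0.5455, 0.1158, 0.1287]
tool_rot: [3.141, -0.007, 0.262]
contact_force: [-0.5, -0.5, 0.1]
opening: 0.0293
```

```bash
python3 -m creep '[0,0,0,0.01,0,0,0,0,0.02,0,0,0,0,0.025,0,0,0,0,0.025,0,0,0,0,0,0]'; python3 - <<'E'
from h import *
snap('scene','s2.png')
s=cv2.imread('pics/s2.png'); cv2.imwrite('pics/s2c.png',cv2.resize(s[90:270,270:470],None,fx=3,fy=3,interpolation=2))
E
```

```text
time: 5.03
tool_pos: [0.5446, 0.1159, 0.2119]
tool_rot: [-3.141, -0.005, 0.262]
contact_force: [-0.3, 0.6, -2.4]
opening: 0.0295
```

View pics/s2c.png

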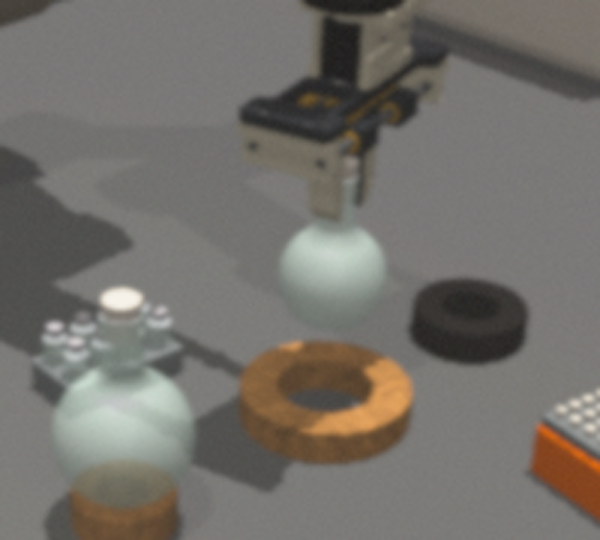

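```bash
python3 -m creep '[0,-0.001,0.037,0,0,0,-0.001,0.04,0,0,0,-0.001,0.04,0,0,0,-0.001,0.04,0,0,0,-0.001,0.03,0,0,0,0,0,-0.02,0,0,0,0,-0.02,0,0,0,0,0,0]'; python3 - <<'E'
from h import *
snap('scene','s3.png')
s=cv2.imread('pics/s3.png'); cv2.imwrite('pics/s3c.png',cv2.resize(s[60:260,330:530],None,fx=3,fy=3,interpolation=2))
E
```

```text
time: 6.08
tool_pos: [0.5328, 0.3072, 0.1569]
tool_rot: [3.141, 0.017, 0.261]
contact_force: [0.3, -0.4, -1.8]
opening: 0.0294
```

View pics/s3c.png

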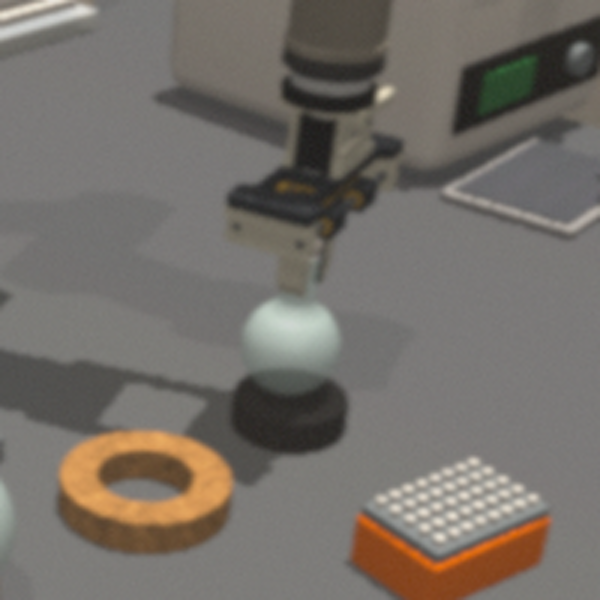

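```bash
python3 -m creep '[0,0.006,-0.003,0,0,0,0,0,0,0,0,0,0,0,0]'
```

```text
time: 6.5
tool_pos: [0.5409, 0.3038, 0.1596]
tool_rot: [-3.142, 0.012, 0.26]
contact_force: [-1.0, -0.5, -1.8]
opening: 0.0294
```

```bash
python3 -m creep '[0,0,0,-0.005,0,0,0,0,-0.005,0,0,0,0,0,0]';  python3 -m creep '[0,0,0,-0.002,0,0,0,0,0,0]'
```

```text
time: 6.88
tool_pos: [0.5409, 0.3037, 0.1494]
tool_rot: [-3.141, 0.012, 0.26]
contact_force: [-0.0, 0.2, -2.7]
opening: 0.0292
time: 7.12
tool_pos: [0.5409, 0.3039, 0.1473]
tool_rot: [-3.141, 0.012, 0.26]
contact_force: [-0.8, 0.6, -1.7]
opening: 0.0296
```

```bash
python3 -m creep '[0,0,0,-0.001,0,0,0,0,0,0]';  python3 -m creep '[0,0,0,-0.001,0,0,0,0,0,0]'; python3 -m creep '[0,0,0,-0.001,0,0,0,0,0,0]'
```

```text
time: 7.38
tool_pos: [0.5412, 0.3041, 0.1468]
tool_rot: [-3.141, 0.01, 0.26]
contact_force: [-0.2, -0.5, -0.4]
opening: 0.0297
time: 7.62
tool_pos: [0.5415, 0.3042, 0.1466]
tool_rot: [-3.141, 0.009, 0.26]
contact_force: [0.0, 0.4, 1.0]
opening: 0.0301
time: 7.88
tool_pos: [0.5416, 0.3043, 0.1465]
tool_rot: [-3.141, 0.008, 0.26]
contact_force: [-0.9, -0.3, 0.9]
opening: 0.0295
```

```bash
python3 -m creep '[0.36,0,0,0,0,0.4,0,0,0,0,0.5,0,0,0,0,0.7,0,0,0,0,1,0,0,0,0,1,0,0,0,0,1,0,0,0,0]';python3 - <<'E'
from h import *
snap('scene','s4.png')
s=cv2.imread('pics/s4.png'); cv2.imwrite('pics/s4c.png',cv2.resize(s[60:260,330:530],None,fx=3,fy=3,interpolation=2))
E
```

```text
time: 8.75
tool_pos: [0.5416, 0.3042, 0.1455]
tool_rot: [-3.141, 0.009, 0.26]
contact_force: [0.3, 0.4, 0.5]
opening: 0.0813
```

View pics/s4c.png

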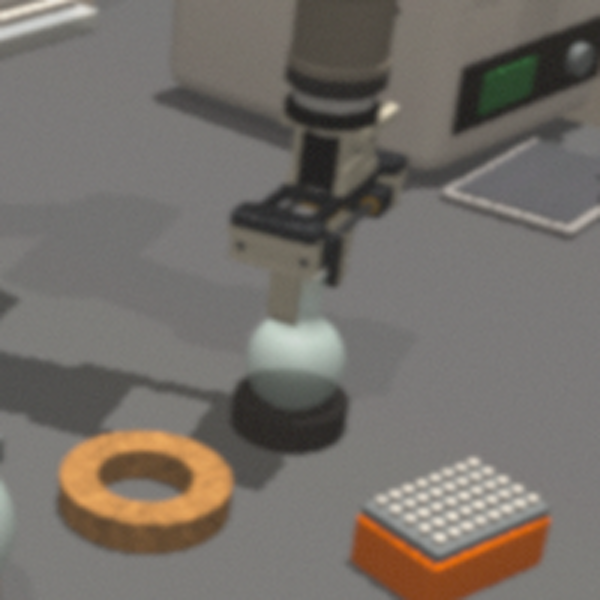

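```bash
python3 -m creep '[1,0,0,0.02,0,1,0,0,0.04,0,1,0,0,0.045,0,1,0,0,0.045,0,1,0,-0.05,0,0,1,0,-0.05,0,0,1,0,-0.05,0,0,1,0,-0.05,0,0,1,0,-0.05,0,0,1,0,-0.05,0,0,1,0,-0.05,0,0,1,0,-0.04,0,0]';python3 -m creep '[1,0,0,0,0]'
python3 - <<'E'
from h import *
snap('top','t4.png')
s=cv2.imread('pics/t4.png'); cv2.imwrite('pics/t4c.png',cv2.resize(s[190:310,110:310],None,fx=4,fy=4,interpolation=2))
E
```

```text
time: 10.3
tool_pos: [0.5389, -0.095, 0.301]
tool_rot: [3.14, 0.006, 0.266]
contact_force: [-0.5, 0.3, 0.2]
opening: 0.0914
time: 10.42
tool_pos: [0.5387, -0.0977, 0.3008]
tool_rot: [3.14, 0.006, 0.262]
contact_force: [-0.5, -0.6, -1.2]
opening: 0.0916
```

View pics/t4c.png

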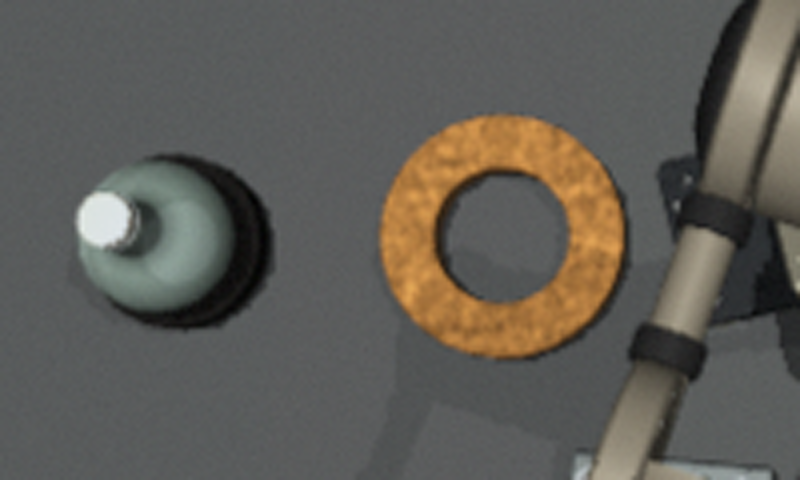

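```bash
python3 - <<'E'
from h import *
t=load('t4.png')
print(atz(t,136.4,244.6,.1635),atz(t,235.4,248.7,.03))
E
python3 -m creep '[1,0.0055,-0.0015,-0.02,0,1,0,0,-0.03,0,1,0,0,-0.03,0,1,0,0,-0.02,0,1,0,0,0,0]'
```

```text
[0.5394593  0.30337227 0.1635    ] [0.54291256 0.11545117 0.03      ]
time: 11.1
tool_pos: [0.5447, -0.0915, 0.1995]
tool_rot: [3.141, 0.003, 0.27]
contact_force: [-0.4, 0.4, 0.4]
opening: 0.0918
```

```bash
python3 -m creep '[1,0,-0.0075,0,0,1,0,0,-0.015,0,1,0,0,-0.01,0,1,0,0,-0.002,0,1,0,0,0,0]'
```

```text
time: 11.72
tool_pos: [0.5459, -0.0987, 0.1732]
tool_rot: [3.139, -0.001, 0.271]
contact_force: [0.3, -0.2, 0.3]
opening: 0.0919
```

```bash
python3 - <<'E'
from h import *
snap('scene','s5.png')
s=cv2.imread('pics/s5.png'); cv2.imwrite('pics/s5c.png',cv2.resize(s[90:290,210:410],None,fx=3,fy=3,interpolation=2))
E
```

```text
(no output)
```

View pics/s5c.png

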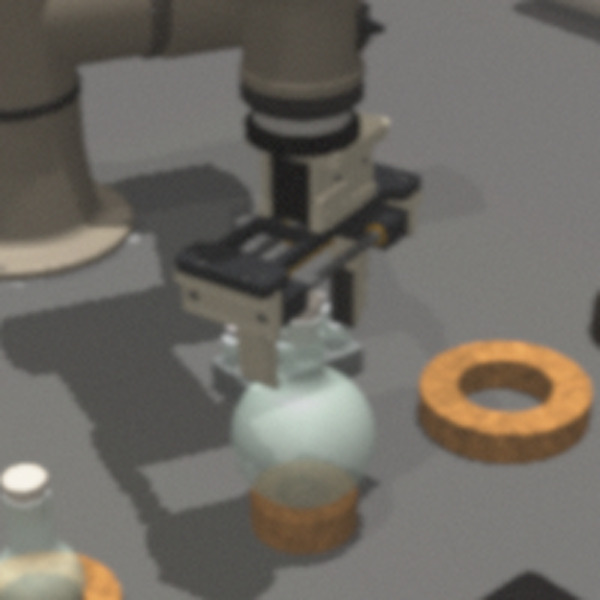

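```bash
python3 -m creep '[1,-0.001,0,-0.002,0,0.6,0,0,0,0,0.4,0,0,0,0,0.2,0,0,0,0,0,0,0,0,0,0,0,0,0,0,0,0,0,0,0,0,0,0,0,0,0,0,0,0,0]' 25; python3 -m creep '[0,0,0,0.01,0,0,0,0,0.02,0,0,0,0,0.03,0,0,0,0,0.02,0,0,0,0,0,0]'
```

```text
time: 12.9
tool_pos: [0.5453, -0.099, 0.172]
tool_rot: [3.138, -0.002, 0.271]
contact_force: [0.3, -1.2, 0.2]
opening: 0.0297
time: 13.52
tool_pos: [0.5444, -0.0985, 0.2551]
tool_rot: [3.14, -0.0, 0.271]
contact_force: [0.3, -0.3, -2.0]
opening: 0.0297
```

```bash
python3 -m creep '[0,0,0.04,0,0,0,0,0.045,0,0,0,0,0.045,0,0,0,0,0.045,0,0,0,0,0.035,0,0,0,0,0,0,0]'; python3 -m creep '[0,0,0,-0.02,0,0,0,0,-0.02,0,0,0,0,-0.02,0,0,0,0,0,0]'
```

```text
time: 14.28
tool_pos: [0.5411, 0.1173, 0.2492]
tool_rot: [-3.141, 0.008, 0.269]
contact_force: [0.7, -1.3, -2.1]
opening: 0.0296
time: 14.78
tool_pos: [0.5397, 0.1149, 0.185]
tool_rot: [-3.141, 0.013, 0.268]
contact_force: [-0.1, -0.3, -1.4]
opening: 0.0294
```

```bash
python3 -m creep '[0,0.004,0.001,-0.008,0,0,0,0,-0.007,0,0,0,0,0,0]'; python3 -m creep '[0,0,0,-0.004,0,0,0,0,0,0]'
python3 - <<'E'
from h import *
snap('scene','s6.png')
s=cv2.imread('pics/s6.png'); cv2.imwrite('pics/s6c.png',cv2.resize(s[90:290,290:490],None,fx=3,fy=3,interpolation=2))
E
```

```text
time: 15.15
tool_pos: [0.5448, 0.1151, 0.1702]
tool_rot: [3.141, 0.011, 0.267]
contact_force: [-0.1, 0.4, -1.4]
opening: 0.0297
time: 15.4
tool_pos: [0.5451, 0.1151, 0.1665]
tool_rot: [3.141, 0.01, 0.267]
contact_force: [-0.4, -0.4, -2.2]
opening: 0.0295
```

View pics/s6c.png

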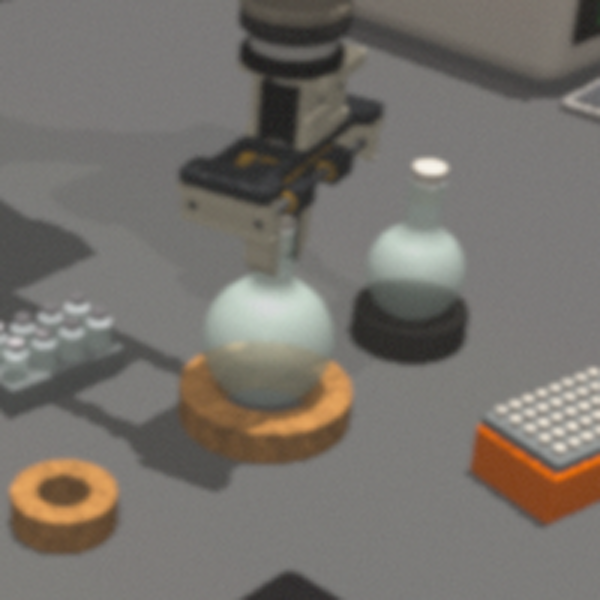

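```bash
python3 -m creep '[0,-0.001,0.001,-0.004,0,0,0,0,-0.002,0,0,0,0,0,0]'; python3 -m creep '[0,0,0,-0.001,0,0,0,0,0,0]'; python3 -m creep '[0,0,0,-0.001,0,0,0,0,0,0]'; python3 -m creep '[0,0,0,-0.001,0,0,0,0,0,0]'
```

```text
time: 15.82
tool_pos: [0.5442, 0.1163, 0.1606]
tool_rot: [3.141, 0.009, 0.267]
contact_force: [0.0, -0.4, -1.1]
opening: 0.0293
time: 16.08
tool_pos: [0.5443, 0.1163, 0.1596]
tool_rot: [3.141, 0.009, 0.267]
contact_force: [0.0, 0.3, -1.4]
opening: 0.0292
time: 16.32
tool_pos: [0.5446, 0.1162, 0.1588]
tool_rot: [3.141, 0.008, 0.267]
contact_force: [0.6, -0.4, -2.3]
opening: 0.0294
time: 16.58
tool_pos: [0.545, 0.1161, 0.1583]
tool_rot: [3.14, 0.007, 0.267]
contact_force: [-0.6, -1.2, -0.1]
opening: 0.0294
```

```bash
python3 -m creep '[0,0,0,-0.001,0,0,0,0,0,0]'; python3 -m creep '[0,0,0,-0.001,0,0,0,0,0,0]'
```

```text
time: 16.82
tool_pos: [0.5451, 0.1161, 0.1581]
tool_rot: [3.14, 0.006, 0.267]
contact_force: [-1.5, -1.2, 0.4]
opening: 0.0298
time: 17.08
tool_pos: [0.5452, 0.1161, 0.1581]
tool_rot: [3.14, 0.005, 0.267]
contact_force: [-1.6, -1.0, 1.1]
opening: 0.0289
```

```bash
python3 -m creep '[0.36,0,0,0,0,0.4,0,0,0,0,0.5,0,0,0,0,0.7,0,0,0,0,1,0,0,0,0,1,0,0,0,0,1,0,0,0.02,0,1,0,0,0.04,0,1,0,0,0.05,0,1,0,0,0.02,0,1,0,0,0,0]'; python3 -m creep '[1,0,-0.045,0,0,1,0,-0.05,0,0,1,0,-0.05,0,0,1,0,-0.05,0,0,1,0,-0.05,0,0,1,-0.005,-0.05,0,0,1,-0.005,-0.05,0,0,1,-0.005,-0.05,0,0,1,0,-0.04,0,0,1,0,0,0,0]'
python3 - <<'E'
from h import *
snap('top','t7.png')
s=cv2.imread('pics/t7.png'); cv2.imwrite('pics/t7c.png',cv2.resize(s[190:310,110:370],None,fx=3,fy=3,interpolation=2))
E
```

```text
time: 18.45
tool_pos: [0.5441, 0.1163, 0.2902]
tool_rot: [3.141, 0.008, 0.267]
contact_force: [0.1, -0.4, -0.2]
opening: 0.0919
time: 19.7
tool_pos: [0.5225, -0.3302, 0.2736]
tool_rot: [-3.128, 0.023, 0.27]
contact_force: [-0.5, 0.1, -0.4]
opening: 0.0917
```

View pics/t7c.png

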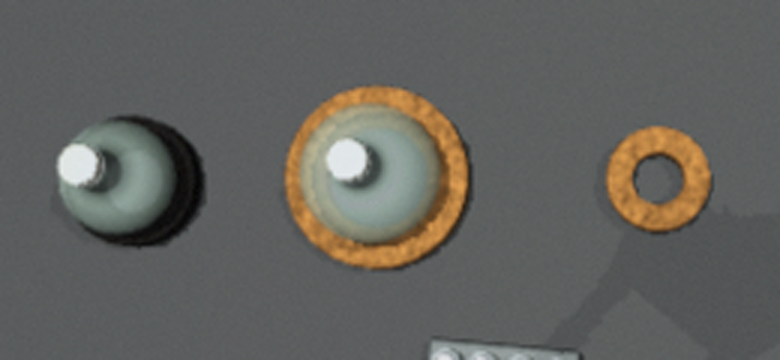

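```bash
python3 - <<'E'
from h import *
t=load('t7.png')
print(atz(t,329.3,249.3,.03), atz(t,110+348.5/3-.3,190+160/3-.3,.1795))
E
python3 -m creep '[1,0.0005,0.015,0,0,1,0,0,-0.03,0,1,0,0,-0.03,0,1,0,0,-0.03,0,1,0,0,0,0]'
```

```text
[ 0.54427577 -0.09958324  0.03      ] [0.54382028 0.11565232 0.1795    ]
time: 20.38
tool_pos: [0.5242, -0.3018, 0.1813]
tool_rot: [-3.124, 0.023, 0.28]
contact_force: [0.2, 0.4, -0.2]
opening: 0.0919
```

```bash
python3 -m creep '[1,-0.001,-0.013,0,0,1,0,0,-0.02,0,1,0,0,-0.02,0,1,0,0,-0.016,0,1,0,0,0,0]'
python3 - <<'E'
from h import *
snap('scene','s8.png')
s=cv2.imread('pics/s8.png'); cv2.imwrite('pics/s8c.png',cv2.resize(s[150:350,130:330],None,fx=3,fy=3,interpolation=2))
E
```

```text
time: 21.0
tool_pos: [0.5266, -0.317, 0.1316]
tool_rot: [-3.134, 0.015, 0.283]
contact_force: [-0.2, 0.7, 0.1]
opening: 0.0921
```

View pics/s8c.png

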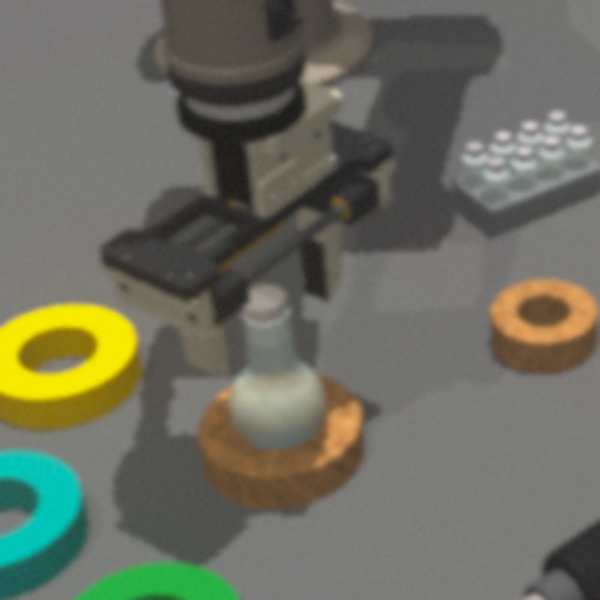

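```bash
python3 -m creep '[1,-0.003,0.002,-0.01,0,1,0,0,-0.006,0,1,0,0,-0.001,0,1,0,0,0,0]'
```

```text
time: 21.55
tool_pos: [0.5246, -0.3157, 0.1163]
tool_rot: [-3.138, 0.013, 0.283]
contact_force: [0.1, 0.0, 0.1]
opening: 0.0921
```

```bash
python3 -m creep '[1,-0.001,0.0005,-0.003,0,0.6,0,0,0,0,0.4,0,0,0,0,0.2,0,0,0,0,0,0,0,0,0,0,0,0,0,0,0,0,0,0,0,0,0,0,0,0,0,0,0,0,0]' 20; python3 -m creep '[0,0,0,0.01,0,0,0,0,0.02,0,0,0,0,0.03,0,0,0,0,0.02,0,0,0,0,0,0]'
python3 - <<'E'
from h import *
snap('scene','s9.png')
s=cv2.imread('pics/s9.png'); cv2.imwrite('pics/s9c.png',cv2.resize(s[150:350,130:330],None,fx=3,fy=3,interpolation=2))
E
```

```text
time: 22.68
tool_pos: [0.524, -0.3157, 0.1138]
tool_rot: [-3.14, 0.012, 0.283]
contact_force: [0.1, 0.9, -0.4]
opening: 0.0296
time: 23.3
tool_pos: [0.5235, -0.315, 0.1976]
tool_rot: [-3.139, 0.012, 0.283]
contact_force: [0.3, -0.2, -0.5]
opening: 0.0296
```

View pics/s9c.png

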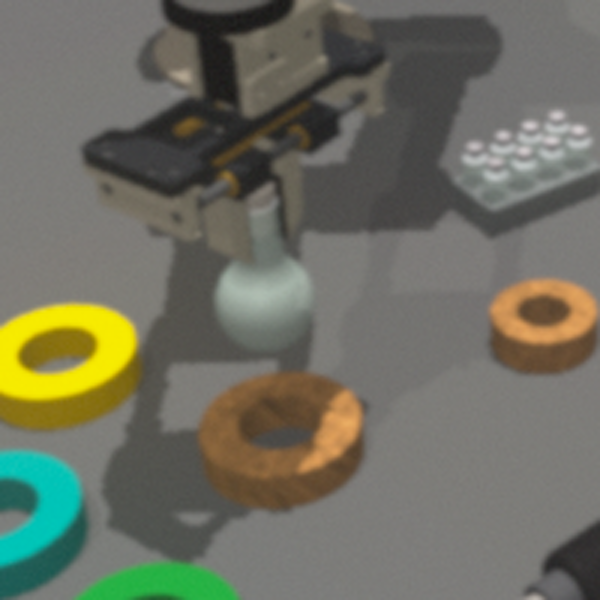

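```bash
python3 -m creep '[0,0.004,0.04,0,0,0,0.005,0.045,0,0,0,0.005,0.045,0,0,0,0.005,0.045,0,0,0,0.004,0.035,0,0,0,0,0,0,0]'; python3 -m creep '[0,0,0,-0.02,0,0,0,0,-0.02,0,0,0,0,0,0]'
```

```text
time: 24.1
tool_pos: [0.5425, -0.0978, 0.1892]
tool_rot: [-3.129, 0.022, 0.281]
contact_force: [-0.2, 0.1, -0.7]
opening: 0.0295
time: 24.48
tool_pos: [0.5414, -0.0992, 0.1464]
tool_rot: [-3.129, 0.025, 0.281]
contact_force: [-0.6, -0.6, -0.6]
opening: 0.0296
```

```bash
python3 -m creep '[0,0.004,-0.0005,-0.006,0,0,0,0,-0.006,0,0,0,0,-0.003,0,0,0,0,0,0]'; python3 -m creep '[0,0,0,-0.002,0,0,0,0,0,0]'
python3 - <<'E'
from h import *
snap('scene','s10.png')
s=cv2.imread('pics/s10.png'); cv2.imwrite('pics/s10c.png',cv2.resize(s[120:320,220:420],None,fx=3,fy=3,interpolation=2))
E
```

```text
time: 24.98
tool_pos: [0.5463, -0.1012, 0.1315]
tool_rot: [-3.13, 0.024, 0.28]
contact_force: [-0.3, 0.4, -1.1]
opening: 0.0295
time: 25.22
tool_pos: [0.5465, -0.1012, 0.1298]
tool_rot: [-3.13, 0.023, 0.28]
contact_force: [-0.1, -0.0, 0.0]
opening: 0.0298
```

View pics/s10c.png

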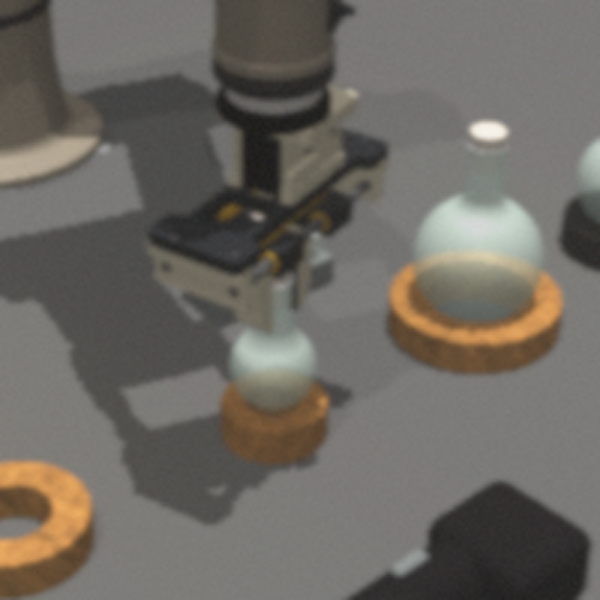

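```bash
python3 -m creep '[0,-0.0005,0.0005,-0.003,0,0,0,0,-0.002,0,0,0,0,0,0]'; python3 -m creep '[0,0,0,-0.001,0,0,0,0,0,0]'; python3 -m creep '[0,0,0,-0.001,0,0,0,0,0,0]'
```

```text
time: 25.65
tool_pos: [0.5461, -0.1006, 0.1247]
tool_rot: [-3.131, 0.022, 0.28]
contact_force: [0.2, -1.1, -1.0]
opening: 0.0295
time: 25.9
tool_pos: [0.5461, -0.1006, 0.1237]
tool_rot: [-3.131, 0.023, 0.28]
contact_force: [0.7, -0.3, -0.8]
opening: 0.0298
time: 26.15
tool_pos: [0.5463, -0.1006, 0.1233]
tool_rot: [-3.131, 0.022, 0.28]
contact_force: [-1.0, 1.0, 0.0]
opening: 0.0297
```

```bash
python3 -m creep '[0,0,0,-0.001,0,0,0,0,0,0]'; python3 -m creep '[0,0,0,-0.001,0,0,0,0,0,0]'; python3 -m creep '[0,0,0,-0.001,0,0,0,0,0,0]'
```

```text
time: 26.4
tool_pos: [0.5464, -0.1006, 0.1232]
tool_rot: [-3.131, 0.021, 0.28]
contact_force: [-1.3, 0.2, 1.4]
opening: 0.0299
time: 26.65
tool_pos: [0.5464, -0.1005, 0.1232]
tool_rot: [-3.132, 0.021, 0.28]
contact_force: [-1.3, 0.3, 2.6]
opening: 0.0295
time: 26.9
tool_pos: [0.5465, -0.1006, 0.1231]
tool_rot: [-3.132, 0.02, 0.28]
contact_force: [-2.0, 0.6, 2.5]
opening: 0.029
```

```bash
python3 -m creep '[0.36,0,0,0,0,0.4,0,0,0,0,0.5,0,0,0,0,0.7,0,0,0,0,1,0,0,0,0,1,0,0,0,0,1,0,0,0.03,0,1,0,0,0.05,0,1,0,0,0.06,0,1,0,0,0.03,0,1,0,0,0,0]'; python3 -m creep '[1,0,0.045,0,0,1,0,0.05,0,0,1,0,0.05,0,0,1,0,0.05,0,0,1,0,0.05,0,0,1,0,0.05,0,0,1,0,0.05,0,0,1,0,0.04,0,0,1,0,0.01,0,0,1,0,0,0,0]'
python3 - <<'E'
from h import *
snap('top','t11.png'); snap('scene','s11.png')
s=cv2.imread('pics/s11.png'); cv2.imwrite('pics/s11c.png',cv2.resize(s[90:330,190:490],None,fx=2.5,fy=2.5,interpolation=2))
s=cv2.imread('pics/t11.png'); cv2.imwrite('pics/t11c.png',cv2.resize(s[190:310,200:460],None,fx=3,fy=3,interpolation=2))
E
```

```text
time: 28.28
tool_pos: [0.5452, -0.1003, 0.2963]
tool_rot: [-3.131, 0.022, 0.28]
contact_force: [0.2, 0.4, -0.3]
opening: 0.0917
time: 29.52
tool_pos: [0.5388, 0.3048, 0.2776]
tool_rot: [-3.13, 0.047, 0.277]
contact_force: [-1.1, -0.1, 0.3]
opening: 0.0921
```

View pics/s11c.png

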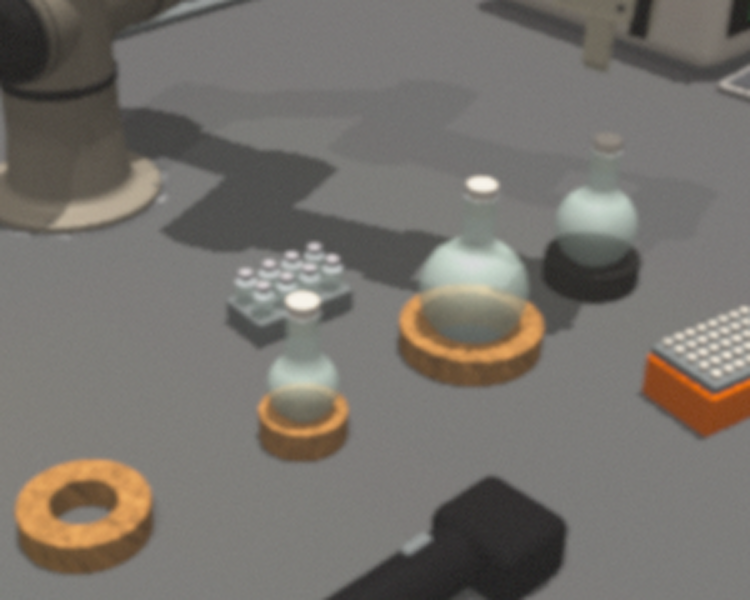

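View pics/t11c.png

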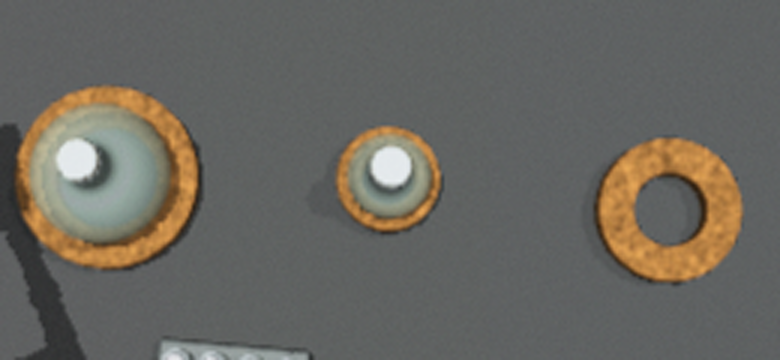

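```bash
python3 -m creep '[1,0,-0.001,-0.03,0,1,0,0,-0.03,0,1,0,0,-0.02,0,1,0,0,0,0]'
```

```text
time: 30.12
tool_pos: [0.5408, 0.2965, 0.1973]
tool_rot: [-3.131, 0.044, 0.267]
contact_force: [0.1, 0.2, 0.2]
opening: 0.0921
```

```bash
python3 -m creep '[1,0,0.006,0.02,0,1,0,0,0,0]'; python3 -m creep '[1,-0.04,0,0,0,1,0,0,0,0]'; python3 -m creep '[1,0.04,0,0,0,1,0,0,0,0]'
```

```text
time: 30.38
tool_pos: [0.542, 0.3007, 0.2196]
tool_rot: [-3.131, 0.042, 0.265]
contact_force: [0.9, 0.2, -0.2]
opening: 0.0916
time: 30.62
tool_pos: [0.5016, 0.2993, 0.2197]
tool_rot: [-3.131, 0.041, 0.263]
contact_force: [-0.8, 0.1, 0.6]
opening: 0.0921
time: 30.88
tool_pos: [0.5433, 0.2984, 0.2205]
tool_rot: [-3.131, 0.039, 0.262]
contact_force: [-1.0, 0.0, -0.2]
opening: 0.0915
```

```bash
python3 -m creep '[1,-0.004,0.005,-0.02,0,1,0,0,-0.02,0,1,0,0,-0.02,0,1,0,0,0,0]'
```

```text
time: 31.38
tool_pos: [0.5395, 0.3022, 0.1592]
tool_rot: [-3.131, 0.038, 0.261]
contact_force: [-0.0, -0.1, 0.0]
opening: 0.0918
```

```bash
python3 -m creep '[1,0,0.001,-0.008,0,1,0,0,-0.005,0,1,0,0,0,0,0.6,0,0,0,0,0.4,0,0,0,0,0.2,0,0,0,0,0,0,0,0,0,0,0,0,0,0,0,0,0,0,0,0,0,0,0,0,0,0,0,0,0]' 20
python3 - <<'E'
from h import *
snap('scene','s12.png')
s=cv2.imread('pics/s12.png'); cv2.imwrite('pics/s12c.png',cv2.resize(s[60:260,330:530],None,fx=3,fy=3,interpolation=2))
E
```

```text
time: 32.75
tool_pos: [0.5408, 0.3037, 0.1486]
tool_rot: [-3.131, 0.033, 0.261]
contact_force: [-0.7, -0.4, 0.1]
opening: 0.0294
```

View pics/s12c.png

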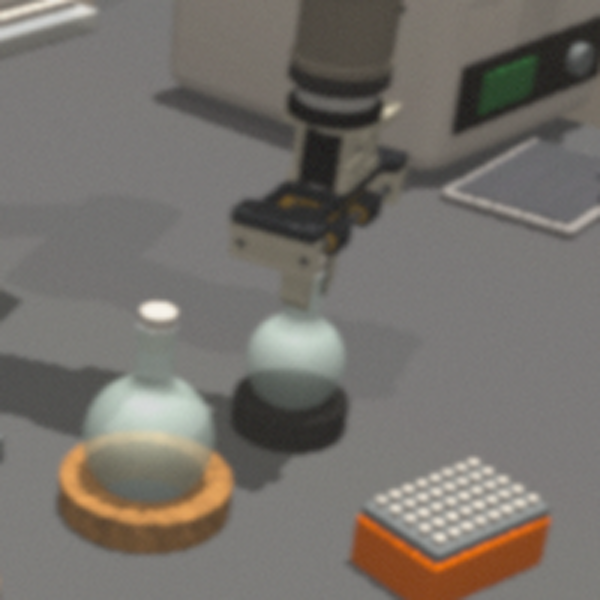

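```bash
python3 -m creep '[0,0,0,0.01,0,0,0,0,0.02,0,0,0,0,0.025,0,0,0,0,0.025,0,0,0,0,0.025,0,0,0,0,0.025,0,0,0,0,0.025,0,0,0,0,0.025,0,0,0,0,0.02,0,0,0,0,0,0]'
```

```text
time: 34.05
tool_pos: [0.5387, 0.3027, 0.3587]
tool_rot: [-3.131, 0.033, 0.26]
contact_force: [0.2, 0.3, -1.5]
opening: 0.0295
```

```bash
python3 -m creep '[0,-0.0005,-0.02,0,0,0,-0.0005,-0.03,0,0,0,-0.0005,-0.03,0,0,0,-0.0005,-0.03,0,0,0,-0.0005,-0.03,0,0,0,-0.0005,-0.03,0,0,0,-0.0005,-0.03,0,0,0,-0.0005,-0.03,0,0,0,-0.0005,-0.03,0,0,0,-0.0005,-0.03,0,0,0,-0.0005,-0.03,0,0,0,0,0,0,0]'
```

```text
time: 35.55
tool_pos: [0.5228, -0.0398, 0.3453]
tool_rot: [-3.131, 0.059, 0.255]
contact_force: [-0.7, -0.4, -1.3]
opening: 0.0297
```

```bash
python3 -m creep '[0,0.0005,-0.012,0,0,0,0.0005,-0.012,0,0,0,0.0005,-0.012,0,0,0,0.0005,-0.012,0,0,0,0.0005,-0.012,0,0,0,0.0005,-0.012,0,0,0,0.0005,-0.012,0,0,0,0.0005,-0.012,0,0,0,0.0005,-0.012,0,0,0,0.0005,-0.012,0,0,0,0.0005,-0.012,0,0,0,0.0005,-0.012,0,0]'
```

```text
time: 37.05
tool_pos: [0.5283, -0.1926, 0.3442]
tool_rot: [-3.13, 0.06, 0.257]
contact_force: [0.1, 0.1, -2.1]
opening: 0.0297
```

```bash
python3 -m creep '[0,0.0005,-0.012,0,0,0,0.0005,-0.012,0,0,0,0.0005,-0.012,0,0,0,0.0005,-0.012,0,0,0,0.0005,-0.012,0,0,0,0.0005,-0.012,0,0,0,0.0005,-0.012,0,0,0,0.0005,-0.012,0,0,0,0.0005,-0.012,0,0,0,0,0,0,0]'
```

```text
time: 38.3
tool_pos: [0.533, -0.3093, 0.3437]
tool_rot: [-3.13, 0.06, 0.256]
contact_force: [-0.9, 1.0, -1.7]
opening: 0.0298
```

```bash
python3 -m creep '[0,-0.003,-0.003,-0.01,0,0,-0.003,-0.002,-0.015,0,0,0,0,-0.015,0,0,0,0,-0.015,0,0,0,0,-0.015,0,0,0,0,-0.015,0,0,0,0,-0.015,0,0,0,0,-0.015,0,0,0,0,-0.015,0,0,0,0,-0.015,0,0,0,0,-0.01,0,0,0,0,0,0]'
```

```text
time: 39.8
tool_pos: [0.525, -0.3118, 0.1777]
tool_rot: [-3.126, 0.062, 0.259]
contact_force: [0.4, -0.4, -1.5]
opening: 0.0297
```

```bash
python3 -m creep '[0,0.002,-0.003,0,0,0,0,0,-0.006,0,0,0,0,-0.006,0,0,0,0,0,0]'
python3 - <<'E'
from h import *
snap('scene','s13.png')
s=cv2.imread('pics/s13.png'); cv2.imwrite('pics/s13c.png',cv2.resize(s[140:340,130:330],None,fx=3,fy=3,interpolation=2))
E
```

```text
time: 40.3
tool_pos: [0.5278, -0.3156, 0.1663]
tool_rot: [-3.129, 0.061, 0.258]
contact_force: [-0.3, -0.2, -1.4]
opening: 0.0294
```

View pics/s13c.png

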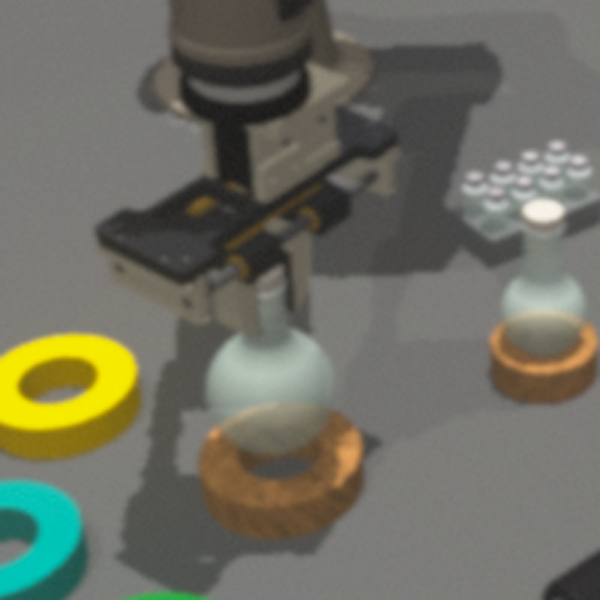

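```bash
python3 -m creep '[0,-0.0005,0.0005,-0.006,0,0,0,0,-0.005,0,0,0,0,-0.004,0,0,0,0,0,0]'; python3 -m creep '[0,0,0,-0.001,0,0,0,0,0,0]'; python3 -m creep '[0,0,0,-0.001,0,0,0,0,0,0]'; python3 -m creep '[0,0,0,-0.001,0,0,0,0,0,0]'
```

```text
time: 40.85
tool_pos: [0.5274, -0.3151, 0.1506]
tool_rot: [-3.129, 0.06, 0.258]
contact_force: [0.5, 0.6, -1.1]
opening: 0.0299
time: 41.1
tool_pos: [0.5275, -0.3151, 0.1497]
tool_rot: [-3.129, 0.06, 0.258]
contact_force: [0.0, -0.3, -2.5]
opening: 0.0296
time: 41.35
tool_pos: [0.5276, -0.3152, 0.1489]
tool_rot: [-3.13, 0.06, 0.258]
contact_force: [-0.4, 1.0, -2.0]
opening: 0.0298
time: 41.6
tool_pos: [0.5276, -0.3152, 0.1479]
tool_rot: [-3.13, 0.06, 0.258]
contact_force: [0.2, -0.4, -2.0]
opening: 0.0299
```

```bash
python3 -m creep '[0,0,0,-0.001,0,0,0,0,0,0]'; python3 -m creep '[0,0,0,-0.001,0,0,0,0,0,0]'; python3 -m creep '[0,0,0,-0.001,0,0,0,0,0,0]'
```

```text
time: 41.85
tool_pos: [0.5277, -0.3153, 0.1469]
tool_rot: [-3.13, 0.059, 0.258]
contact_force: [-0.5, 0.3, -1.3]
opening: 0.0294
time: 42.1
tool_pos: [0.5281, -0.3155, 0.1464]
tool_rot: [-3.131, 0.058, 0.258]
contact_force: [0.3, 0.1, -1.1]
opening: 0.0298
time: 42.35
tool_pos: [0.5285, -0.3155, 0.1461]
tool_rot: [-3.132, 0.057, 0.258]
contact_force: [-0.6, 0.9, 0.1]
opening: 0.0294
```

```bash
python3 -m creep '[0,0,0,-0.001,0,0,0,0,0,0]'; python3 -m creep '[0,0,0,-0.001,0,0,0,0,0,0]'; python3 -m creep '[0,-0.001,0,0,0,0,-0.001,0,0,0,0,0,0,0,0]'
```

```text
time: 42.6
tool_pos: [0.5287, -0.3155, 0.1459]
tool_rot: [-3.133, 0.057, 0.258]
contact_force: [-0.8, 0.6, 0.6]
opening: 0.0294
time: 42.85
tool_pos: [0.5288, -0.3154, 0.1459]
tool_rot: [-3.133, 0.056, 0.258]
contact_force: [-0.8, 1.5, 1.7]
opening: 0.0294
time: 43.22
tool_pos: [0.5275, -0.3155, 0.146]
tool_rot: [-3.134, 0.054, 0.258]
contact_force: [2.0, 0.3, 1.6]
opening: 0.0295
```

```bash
python3 -m creep '[0,-0.001,0,0,0,0.34,0,0,0,0,0.36,0,0,0,0,0.4,0,0,0,0,0.5,0,0,0,0,0.7,0,0,0,0,1,0,0,0,0,1,0,0,0,0,1,0,0,0,0]'
python3 - <<'E'
from h import *
snap('scene','s14.png')
s=cv2.imread('pics/s14.png'); cv2.imwrite('pics/s14c.png',cv2.resize(s[140:340,130:330],None,fx=3,fy=3,interpolation=2))
E
```

```text
time: 44.35
tool_pos: [0.5251, -0.3156, 0.1444]
tool_rot: [-3.132, 0.058, 0.258]
contact_force: [0.9, 0.3, -0.4]
opening: 0.0814
```

View pics/s14c.png

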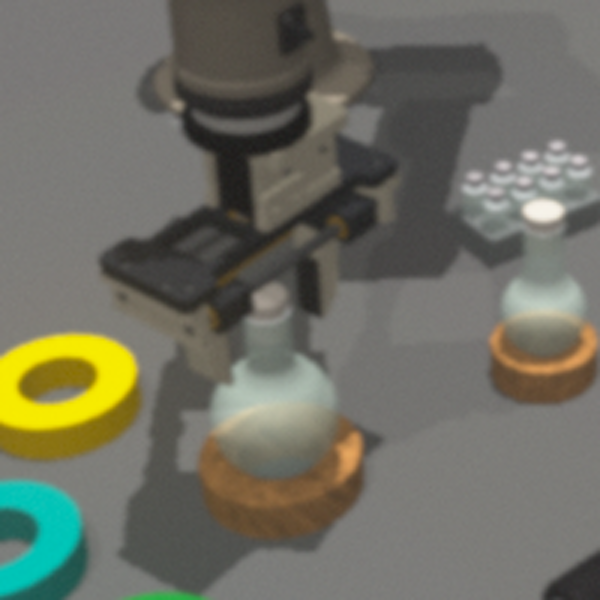

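Seated and free. I'll retreat up and towards the start side.

```bash
python3 -m creep '[1,0,0,0.02,0,1,0,0,0.04,0,1,0,0,0.05,0,1,0,0,0.05,0,1,-0.03,-0.03,0,0,1,-0.04,-0.03,0,0,1,-0.04,-0.03,0,0,1,-0.04,-0.02,0,0,1,-0.04,-0.02,0,0,1,-0.04,-0.01,0,0,1,0,0,0,0,1,0,0,0,0]'
python3 - <<'E'
from h import *
snap('top','t15.png'); snap('scene','s15.png')
s=cv2.imread('pics/t15.png'); cv2.imwrite('pics/t15c.png',cv2.resize(s[110:350,120:540],None,fx=1.9,fy=1.9,interpolation=2))
s=cv2.imread('pics/s15.png'); cv2.imwrite('pics/s15c.png',cv2.resize(s[130:370,170:490],None,fx=2.5,fy=2.5,interpolation=2))
E
```

```text
time: 45.9
tool_pos: [0.2876, -0.4577, 0.3098]
tool_rot: [-3.134, 0.058, 0.26]
contact_force: [0.7, -1.0, -0.0]
opening: 0.0916
```

View pics/t15c.png

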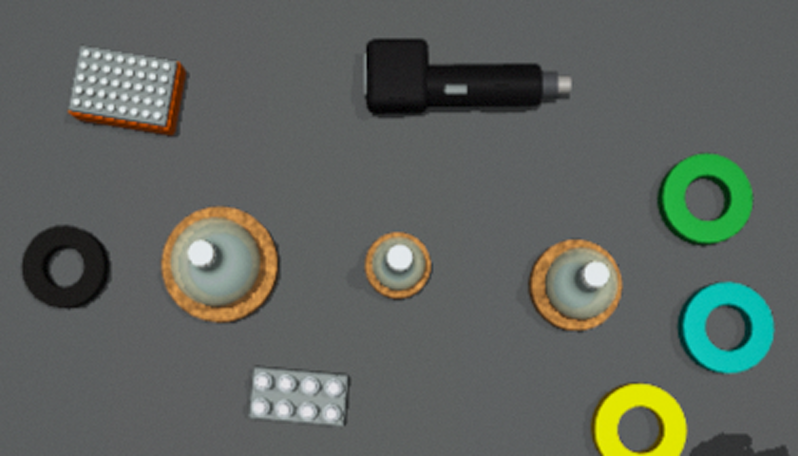

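View pics/s15c.png

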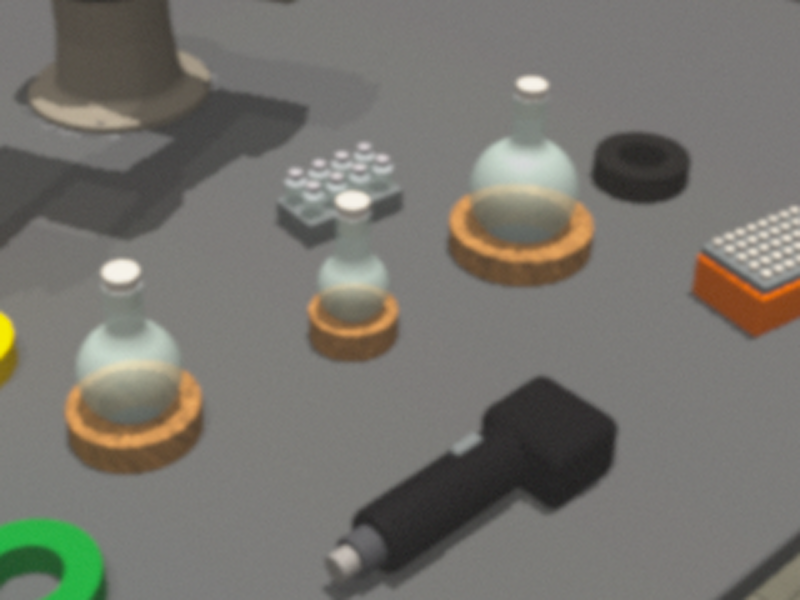

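```bash
python3 - <<'E'
from h import *
t=load('t15.png')
for n,u,v,z in(('med',596,274,.1615),('small',399.5,258,.144),('large',200.5,254.5,.1795)): print(n,atz(t,120+u/1.9-.25,110+v/1.9-.25,z).round(4))
a=cv2.imread('pics/top0.png').astype(int);b=cv2.imread('pics/t15.png').astype(int);d=abs(a-b).max(2)
for n,r in(('tip',(125,190,145,225)),('vial',(300,335,245,305)),('dec',(125,178,305,425))): print(n,d[r[0]:r[1],r[2]:r[3]].max(),d[r[0]:r[1],r[2]:r[3]].mean())
print(workorder.hand_in())
E
```

```text
med [ 0.528  -0.3132  0.1615]
small [ 0.5441 -0.0986  0.144 ]
large [0.5424 0.1168 0.1795]
tip 10 3.725192307692308
vial 10 4.028095238095238
dec 12 3.245125786163522
the job is handed in; nothing more can be done
None
```

All three flasks now stand on the cork rings of their own size, the spare black rubber ring is empty, and the job is handed in.

- **Order of moves:** I parked the medium flask on the spare ring, then moved the large flask to the large ring and the small flask to the small ring. Last, the medium flask went from the spare ring to the medium ring. Each flask was lowered until its ring took the weight, then released. The clock stood at about 46 s of the 128 s allowed, and the measured force stayed at a few newtons.
- **Last checks:** the top and scene pictures show all three flasks seated. The stopper of the small flask lies within about 1 mm of its ring's centre and that of the large within about 1.5 mm. The medium's is about 5 mm off, roughly 3° of lean or less. The spare ring is empty and the gripper well clear. Before-and-after pictures of the tip box, vial block and decapper differ only by noise, so they did not move.
- **What went less well:** the tool picked up up to about 3.5° of tilt on fast sideways moves. I did not find a way to take it out, so I slowed the last carry. I also nudged the medium flask back towards upright before letting go, and the small lean above is what remained.

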